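# Snap the lid of the wax tub shut all round

## Task

The lid of the grey wax tub has been laid back on, but some of its six rim sections still stand proud. Press down round the rim with the fingertips until every section has clicked shut, then take the hand away. Leave the tub standing where it is, never lifted or tipped, and leave the things around it alone.

Things in the scene. Friction and masses are not known exactly. Their poses are not given: they have to be found in the camera images.
- tub: a round grey plastic tub standing loose on the bench, 158 mm across at its collar, 80 mm high to its rim, 0.9 kg. Origin at the centre of its underside, z up. Its pale plastic snap lid has six rim sections; section N is centred (N-1) x 60 degrees from the tub's x axis, counterclockwise seen from above
- lid_middle (a point): centre of the lid's top, on the tub's axis, 83 mm above the bench. The lid is 164 mm across: a flat six-sided middle (100 mm across the flats, with a low stacking ring 80 mm across and up to 86 mm high) and round it the six rim sections, parted by narrow slits, each with a skirt that snaps over the tub's rim
- rim_1 (a point): where to press rim section 1: on top of its outer lip, mid-way along the section, 75.5 mm from the tub's axis when shut; it rides with the section. 84 mm above the bench when shut, about 92 mm when proud. Its x axis points outward from the tub's axis (tipped up while proud). The section is 75 mm long along the rim
- section_1 (a joint): how far rim section 1 is tipped up about its straight crease, 50 mm from the tub's axis, rad. 0 = shut and level, a hard stop; about 0.36 = unsnapped, outer edge 11 mm proud. It comes to rest in these two states: 8 to 11 N straight down on the lip takes it past about 0.15, from where it clicks down by itself; let go earlier and it springs up
- rim_2 (a point): where to press rim section 2: on top of its outer lip, mid-way along the section, 75.5 mm from the tub's axis when shut; it rides with the section. 84 mm above the bench when shut, about 92 mm when proud. Its x axis points outward from the tub's axis (tipped up while proud). The section is 75 mm long along the rim
- section_2 (a joint): how far rim section 2 is tipped up about its straight crease, 50 mm from the tub's axis, rad. 0 = shut and level, a hard stop; about 0.36 = unsnapped, outer edge 11 mm proud. It comes to rest in these two states: 8 to 11 N straight down on the lip takes it past about 0.15, from where it clicks down by itself; let go earlier and it springs up
- rim_3 (a point): where to press rim section 3: on top of its outer lip, mid-way along the section, 75.5 mm from the tub's axis when shut; it rides with the section. 84 mm above the bench when shut, about 92 mm when proud. Its x axis points outward from the tub's axis (tipped up while proud). The section is 75 mm long along the rim
- section_3 (a joint): how far rim section 3 is tipped up about its straight crease, 50 mm from the tub's axis, rad. 0 = shut and level, a hard stop; about 0.36 = unsnapped, outer edge 11 mm proud. It comes to rest in these two states: 8 to 11 N straight down on the lip takes it past about 0.15, from where it clicks down by itself; let go earlier and it springs up
- rim_4 (a point): where to press rim section 4: on top of its outer lip, mid-way along the section, 75.5 mm from the tub's axis when shut; it rides with the section. 84 mm above the bench when shut, about 92 mm when proud. Its x axis points outward from the tub's axis (tipped up while proud). The section is 75 mm long along the rim
- section_4 (a joint): how far rim section 4 is tipped up about its straight crease, 50 mm from the tub's axis, rad. 0 = shut and level, a hard stop; about 0.36 = unsnapped, outer edge 11 mm proud. It comes to rest in these two states: 8 to 11 N straight down on the lip takes it past about 0.15, from where it clicks down by itself; let go earlier and it springs up
- rim_5 (a point): where to press rim section 5: on top of its outer lip, mid-way along the section, 75.5 mm from the tub's axis when shut; it rides with the section. 84 mm above the bench when shut, about 92 mm when proud. Its x axis points outward from the tub's axis (tipped up while proud). The section is 75 mm long along the rim
- section_5 (a joint): how far rim section 5 is tipped up about its straight crease, 50 mm from the tub's axis, rad. 0 = shut and level, a hard stop; about 0.36 = unsnapped, outer edge 11 mm proud. It comes to rest in these two states: 8 to 11 N straight down on the lip takes it past about 0.15, from where it clicks down by itself; let go earlier and it springs up
- rim_6 (a point): where to press rim section 6: on top of its outer lip, mid-way along the section, 75.5 mm from the tub's axis when shut; it rides with the section. 84 mm above the bench when shut, about 92 mm when proud. Its x axis points outward from the tub's axis (tipped up while proud). The section is 75 mm long along the rim
- section_6 (a joint): how far rim section 6 is tipped up about its straight crease, 50 mm from the tub's axis, rad. 0 = shut and level, a hard stop; about 0.36 = unsnapped, outer edge 11 mm proud. It comes to rest in these two states: 8 to 11 N straight down on the lip takes it past about 0.15, from where it clicks down by itself; let go earlier and it springs up
- clog_small: a child's wooden clog, 82 x 184 x 58 mm, loose; a bystander, to be left where it is. Origin at the centre of its underside
- brush: a wooden hand brush, 123 x 60 x 39 mm, loose; a bystander, to be left where it is. Origin at the centre of its underside
- nail_cup: a glazed cup with nails, 70 mm across, 62 mm high, loose; a bystander, to be left where it is. Origin at the centre of its underside

How it is judged:
At the end, for the whole second after the job is handed in: All six sections snapped shut (each joint below 0.05 rad); the tub upright (within 0.05 rad), at rest on the bench (origin below 5 mm), within 40 mm of where it stood (value of joint each of section_1, section_2, section_3, section_4, section_5, section_6 below 0.05 rad and distance of tub from where it was at the start of the episode below 0.04 m and angle between tub's own z axis and vertical below 0.05 rad and height (world z) of tub below 0.005 m and linear speed of tub below 0.02 m/s); the robot touches nothing.
It fails at once if the tub is lifted (10 mm) or tipped (0.15 rad) (height (world z) of tub above 0.01 m or angle between tub's own z axis and vertical above 0.15 rad).
It fails at once if the tub is shoved more than 40 mm (distance of tub from where it was at the start of the episode above 0.04 m).
It fails at once if a bystander is moved more than 20 mm (distance of any of clog_small, brush, nail_cup from where it was at the start of the episode above 0.02 m).
It fails at once if the arm or the gripper's body, not the fingers, presses on the tub or its lid (15 N) (contact force between the arm and tub above 15 N).
It also fails if it takes over 45 s, if anything falls off the work surface, if the arm or the gripper's body presses on something with over 40 N, if the wrist force passes 120 N, or if a joint passes its speed limit or range.

## Robot

A 6-joint arm with a two-finger parallel gripper is mounted at the origin on a cart in front of the work surface, level with it; the furniture and walls round the work are solid. World frame = base frame: x ahead of the robot, y to its left, z up, the work surface at z = 0. Lengths are in m, angles in rad, forces in N, time in s.
With the tool pointing down it reaches from about 0.375 to 0.975 m from the base axis. Payload 3.8 kg.
Tool frame: the origin (TCP) lies on the centre line of the jaws, within the pads' length; the fingertips stand 25 mm ahead of it and the grasp point (between the pads) lies 6 mm ahead of it; y points along the fingers, z is the direction in which the jaws open and shut, and the axes are right-handed (so a half turn about y gives the same grasp; the last joint's range is limited). The gripper opens to 85 mm and grips with 20 to 120 N. Pads are 22 mm wide; open, the fingers measure 114 mm over their backs; the gripper's body (76 mm by 85 mm) begins 54 mm behind the grasp point. The pads swing forward as they close: fully open they stand 13 mm farther back than shut.
Start: joints at [-1.221, 0.264, 1.604, -0, 1.274, -0.037], TCP at [0.255, -0.625, 0.256] pointing down, gripper open.
Joint ranges: [-2.63, 2.63], [-0.94, 2.18], [0.31, 2.57], [-1.31, 4.45], [0, 2.66], [-2.55, 2.55]. Speed limits (rad/s): [2.57, 2.57, 3.14, 3.14, 3.14, 3.14].

## Interface

Orientations are given as a rotation vector (axis times angle).
In Python, from workcell import bot gives the robot as it stands.
- The arm moves only by the shell command python3 -m jog 'ROWS' [FORCE]. ROWS is JSON, a list of rows, each a list of 5 numbers: the shift along the world's x, y, z in mm, then the turn about the world's z in degrees, then the finger opening in mm, from 0 to 85.4. A call has exactly 10 rows; each row is the pose to reach, as a shift and turn from the pose commanded when the call began; what a row does not reach only later rows make up. A row lasts 1/8 s, in which the tool goes at most 62.5 mm and 10.7 degrees, less where a joint would pass 70% of its speed; a pose out of reach is approached as far as the arm can. A call with a gripper value outside its range is refused whole. The fingers move at their own pace and stop on an object; FORCE is the grip in N (left out, the last holds). Time passes only in rows, so rows that repeat a pose let the fingers close, or fill a call up. It gives the time, the measured TCP pose, the force and the opening at its end, in the units of the state.
- bot.read_state(): the state, without advancing time (a new reading comes with each control period).
- bot.read_camera(name): name is "side" or "top"; returns a dict with "pixels" (420x560x3 uint8, red, green, blue), "fx", "fy", "cx", "cy" (pixels), "R" (3x3) and "t" (3): a world point X has camera coordinates R X + t. Camera axes: x right, y down, z forward; pixel columns grow to the right and rows downward; lengths in m; the calibration is good to about 2 mm. A picture is of the moment at which its call begins. There is no depth.
- bot.finish_job(): hands the job in, once; it reports no verdict.
The state is a dict: "time": time; "q": joint angles; "joint_vel": joint speeds; "joint_torque": joint torques, N m; "tool_pos": TCP position; "tcp_rot": TCP orientation; "wrist_force": force on the tool from outside, world axes, zero at the start; "torque": the same for the moment, N m; "width": opening from 0.0 (shut) to 1.0 (fully open).
Only numpy, scipy, OpenCV 4.12 (cv2) and the standard library are available. Lean on these libraries where they do the work, as an engineer would, in place of code of your own. Each camera call takes 0.05 s, during which the arm holds its last target.

## Working session

There is one attempt and no reset: what is moved stays moved. The work goes in short steps, Python scripts to look and compute and a shell command to move; the robot and the scene stay as the last step left them, time stands still between calls to the robot, and variables do not carry over. Pictures are saved under pics/ and viewed, and the job is handed in when it is done.

```bash
mkdir -p pics
cat > h.py <<'E'
import numpy as np,cv2
from workcell import bot
def snap(n,tag):
    c=bot.read_camera(n); cv2.imwrite(f'pics/{tag}.png',c['pixels'][:,:,::-1]); return c
def ray(c,u,v,z):
    R=np.array(c['R']);t=np.array(c['t']);o=-R.T@t
    d=R.T@np.array([(u-c['cx'])/c['fx'],(v-c['cy'])/c['fy'],1]); return o+d*(z-o[2])/d[2]
def proj(c,X):
    p=np.array(c['R'])@np.array(X)+np.array(c['t']); return c['fx']*p[0]/p[2]+c['cx'],c['fy']*p[1]/p[2]+c['cy']
E
python3 - <<'E'
from h import *
for n in('side','top'):
    c=snap(n,n+'0'); R=np.array(c['R']);print(n,c['fx'],c['cx'],c['cy'],-R.T@np.array(c['t']),R.round(3).tolist())
s=bot.read_state();print(s['time'],s['tool_pos'],s['tcp_rot'],s['wrist_force'],s['width'])
E
```

```text
side 395.28871950191854 272.91739443503457 210.69489465609456 [ 0.61140316 -0.62568905  0.59876348] [[1.0, 0.008, 0.022], [0.022, -0.618, -0.786], [0.008, 0.786, -0.618]]
top 528.4829398594038 270.19748785099887 204.94618474944156 [0.37068962 0.03349922 1.56903195] [[0.008, -1.0, -0.019], [-0.989, -0.005, -0.147], [0.147, 0.02, -0.989]]
0.1 [ 0.25440299 -0.62455492  0.25505347] [-0.39393715  2.01168209 -2.00748441] [ 0.5635197   0.07456049 -0.74821618] 0.998483468442123
```

View pics/top0.png

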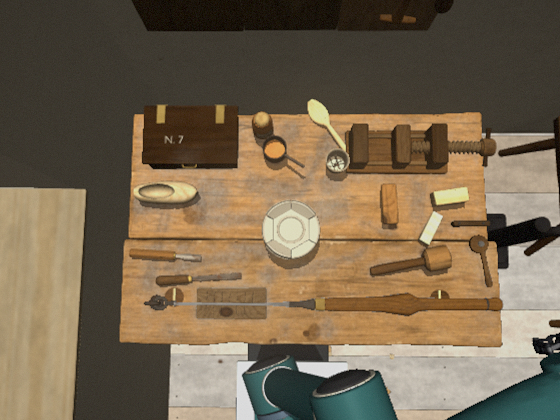

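View pics/side0.png

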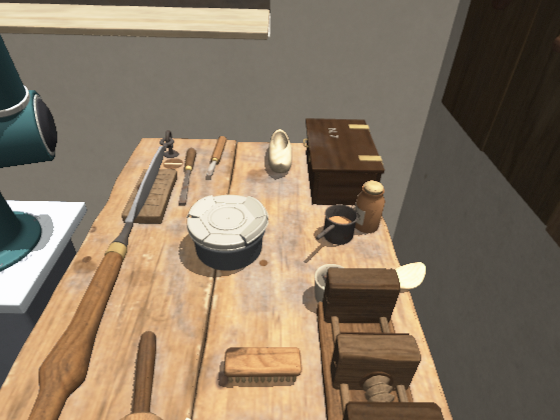

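The top view shows the tub's lid centred near (291,230). In the side view it is near (228,222). I'll enlarge both.

Run:
```python
from h import *
c=bot.read_camera('top');d=bot.read_camera('side')
a=c['pixels'][190:270,250:332,::-1]; b=d['pixels'][185:270,180:275,::-1]
cv2.imwrite('pics/tz.png',cv2.resize(a,None,fx=7,fy=7,interpolation=cv2.INTER_CUBIC))
cv2.imwrite('pics/sz.png',cv2.resize(b,None,fx=7,fy=7,interpolation=cv2.INTER_CUBIC)[:600])
for n,cam,(r0,r1,q0,q1) in(('top',c,(190,270,250,332)),('side',d,(185,270,180,275))):
    p=cam['pixels'][r0:r1,q0:q1]; h=cv2.cvtColor(p,cv2.COLOR_RGB2HSV)
    m=((h[...,1]<75)&(h[...,2]>125)).astype(np.uint8)
    m=cv2.morphologyEx(m,cv2.MORPH_CLOSE,np.ones((5,5)))
    k=max(cv2.findContours(m,0,cv2.CHAIN_APPROX_NONE)[0],key=cv2.contourArea)
    e=cv2.fitEllipse(cv2.convexHull(k)); u,v=e[0][0]+q0,e[0][1]+r0
    x,y,w,hh=cv2.boundingRect(k)
    print(n,e,u,v,(x+q0,y+r0,w,hh),[ray(cam,u,v,z).round(4) for z in(.08,.088)])
```

```text
top ((40.8688850402832, 38.67405700683594), (58.0372428894043, 61.464935302734375), 44.48740005493164) 290.8688850402832 228.67405700683594 (262, 200, 58, 60) [array([0.5248, 0.0048, 0.08  ]), array([0.5239, 0.0049, 0.088 ])]
side ((58.61089324951172, 32.9376220703125), (92.91931915283203, 131.59800720214844), 115.16043853759766) 238.61089324951172 217.9376220703125 (180, 185, 95, 85) [array([0.5471, 0.0068, 0.08  ]), array([ 0.548, -0.003,  0.088])]
```

View pics/tz.png

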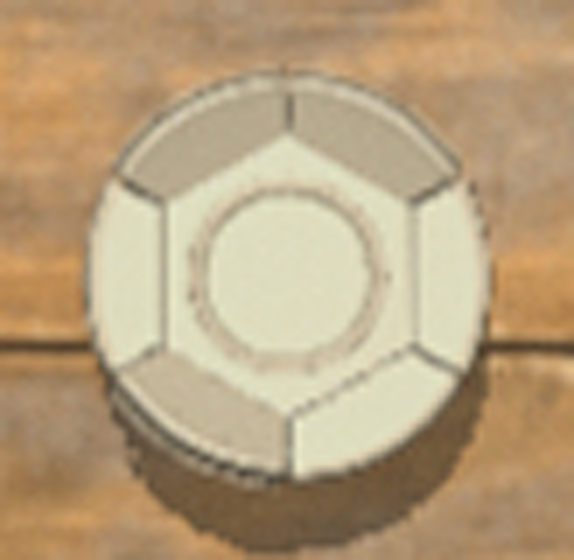

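View pics/sz.png

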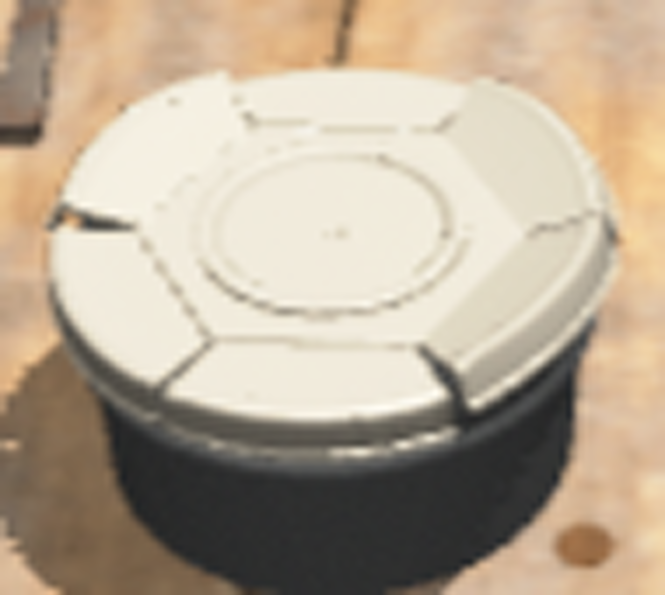

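In the top zoom, the three darker sections at upper-left, upper-right and lower-left are proud. The side zoom agrees: its upper-right, lower-right and upper-left sections stand up. That puts the proud sections at about +30°, -30° and 150° in the world frame. The lid centre is at about pixel (290.7,228.6).

```bash
python3 - <<'E'
from h import *
from scipy.spatial.transform import Rotation as Ro
c=bot.read_camera('top');d=bot.read_camera('side')
print(ray(c,290.7,228.6,.083),ray(d,228,217.6,.083))
s=bot.read_state();print(Ro.from_rotvec(s['tcp_rot']).as_matrix().round(2))
C=ray(c,290.7,228.6,.083)
for a in(30,-30,150):print(a,C[:2]+.0755*np.array([np.cos(np.radians(a)),np.sin(np.radians(a))]))
E
python3 -m jog '[[35,60,0,0,0],[75,130,0,0,0],[110,190,0,0,0],[140,250,0,0,0],[175,310,0,0,0],[205,365,0,0,0],[240,425,0,0,0],[270,480,0,0,0],[305,540,0,0,0],[335,590,0,0,0]]' 40
```

```text
[0.52465179 0.00530319 0.083     ] [0.52559028 0.00348346 0.083     ]
[[-0.93 -0.    0.38]
 [-0.38  0.   -0.93]
 [-0.   -1.   -0.  ]]
30 [0.59003671 0.04305319]
-30 [ 0.59003671 -0.03244681]
150 [0.45926687 0.04305319]
time: 1.55
tool_pos: [0.5633, -0.0794, 0.2566]
tcp_rot: [-0.393, 2.009, -2.01]
wrist_force: [0.9, -0.1, 0.9]
width: 0.001
```

```bash
python3 -m jog '[[0,2,0,0,0],[0,2,0,0,0],[0,2,-40,0,0],[0,2,-80,0,0],[0,2,-105,0,0],[0,2,-116,0,0],[0,2,-120,0,0],[0,2,-124,0,0],[0,2,-128,0,0],[0,2,-128,0,0]]'
python3 - <<'E'
from h import *
d=bot.read_camera('side')
cv2.imwrite('pics/s1.png',cv2.resize(d['pixels'][150:270,170:300,::-1],None,fx=5,fy=5,interpolation=cv2.INTER_CUBIC))
E
```

```text
time: 2.8
tool_pos: [0.5627, -0.0793, 0.1285]
tcp_rot: [-0.393, 2.009, -2.009]
wrist_force: [-0.4, 0.8, 0.3]
width: -0.005
```

View pics/s1.png

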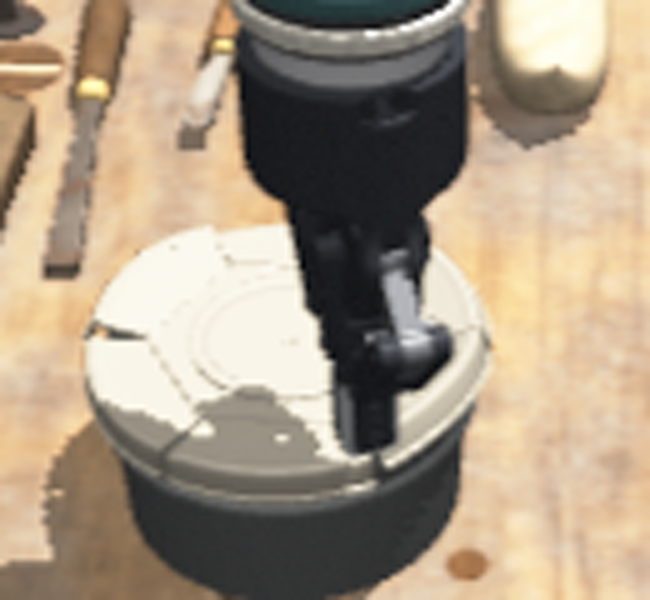

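The picture shows the hand above the lid but short of its target: the tips are near the front-right slit at (365,440) in the zoom. The unfinished first rows were dropped. I'll shift over the section and press from there.

```bash
python3 -m jog '[[10,18,10,0,0],[20,35,10,0,0],[27,46,10,0,0],[27,46,10,0,0],[27,46,0,0,0],[27,46,-4,0,0],[27,46,-8,0,0],[27,46,-10,0,0],[27,46,-12,0,0],[27,46,-12,0,0]]'
python3 - <<'E'
from h import *
d=bot.read_camera('side')
cv2.imwrite('pics/s2.png',cv2.resize(d['pixels'][150:270,170:300,::-1],None,fx=5,fy=5,interpolation=cv2.INTER_CUBIC))
E
```

```text
time: 4.1
tool_pos: [0.5896, -0.0338, 0.1168]
tcp_rot: [-0.394, 2.009, -2.01]
wrist_force: [-2.0, -1.8, 3.5]
width: 0.003
```

View pics/s2.png

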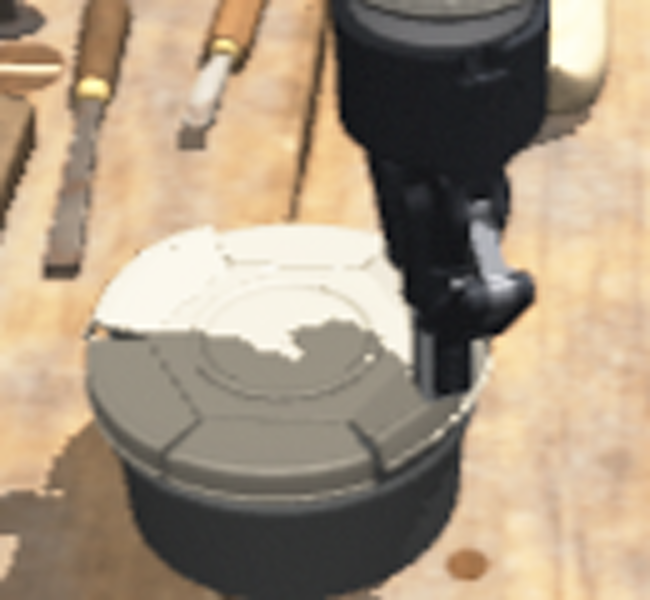

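The tips are now on the lip of the -30° section at (445,385) in the zoom, with force starting to show. I'll press on.

```bash
python3 -m jog '[[0,0,-1,0,0],[0,0,-2,0,0],[0,0,-3,0,0],[0,0,-4,0,0],[0,0,-5,0,0],[0,0,-6,0,0],[0,0,-7,0,0],[0,0,-7,0,0],[0,0,-7,0,0],[0,0,-7,0,0]]'
python3 - <<'E'
from h import *
d=bot.read_camera('side')
cv2.imwrite('pics/s3.png',cv2.resize(d['pixels'][150:270,170:300,::-1],None,fx=5,fy=5,interpolation=cv2.INTER_CUBIC))
E
```

```text
time: 5.4
tool_pos: [0.5893, -0.0331, 0.1089]
tcp_rot: [-0.394, 2.01, -2.009]
wrist_force: [-0.3, 0.4, -0.1]
width: -0.0
```

View pics/s3.png

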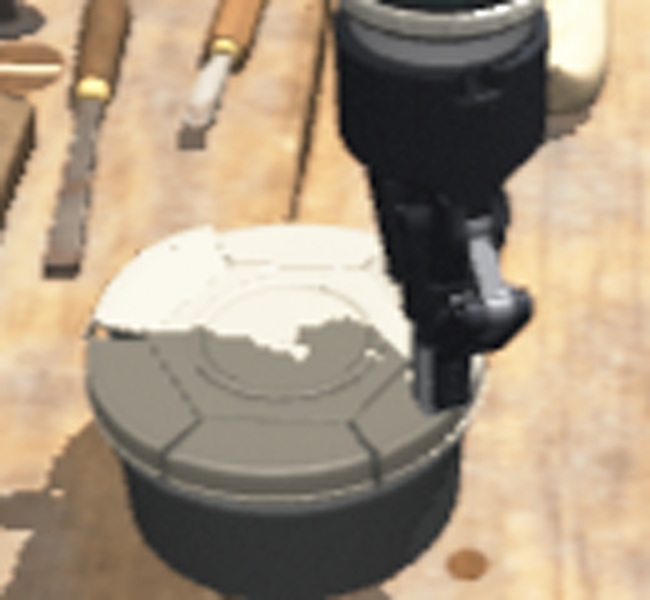

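The front-right slit at (370,465) is now level and the force has dropped to zero, so that section is shut. Next is the +30° section.

```bash
python3 -m jog '[[0,0,25,0,0],[0,40,25,0,0],[0,76,22,0,0],[0,76,11,0,0],[0,76,7,0,0],[0,76,5,0,0],[0,76,3,0,0],[0,76,1,0,0],[0,76,0,0,0],[0,76,0,0,0]]'
python3 - <<'E'
from h import *
d=bot.read_camera('side')
cv2.imwrite('pics/s4.png',cv2.resize(d['pixels'][150:270,170:300,::-1],None,fx=5,fy=5,interpolation=cv2.INTER_CUBIC))
E
```

```text
time: 6.7
tool_pos: [0.5889, 0.0417, 0.1085]
tcp_rot: [-0.395, 2.01, -2.011]
wrist_force: [0.6, 0.4, 1.0]
width: -0.001
```

View pics/s4.png

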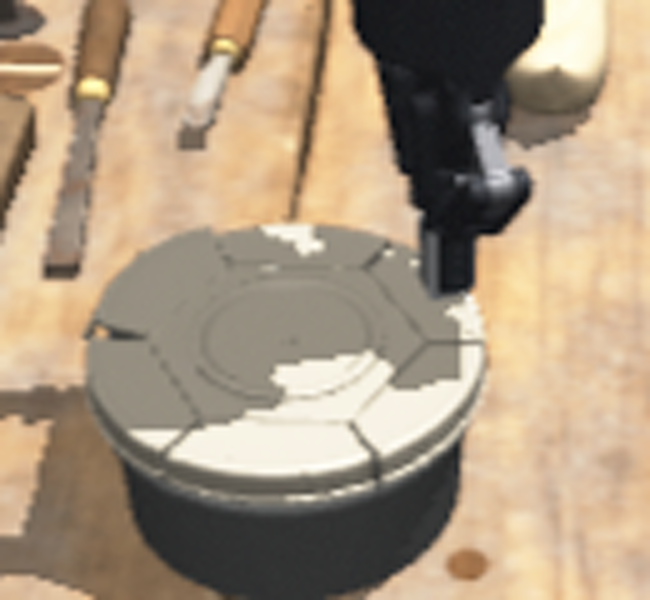

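The +30° section now lies level, with its slit at (450,342) even. Next is the 150° section.

```bash
python3 -m jog '[[0,0,25,0,0],[-50,1,25,0,0],[-100,1,25,0,0],[-130,1,22,0,0],[-130,1,11,0,0],[-130,1,7,0,0],[-130,1,4,0,0],[-130,1,2,0,0],[-130,1,0,0,0],[-130,1,0,0,0]]'
python3 - <<'E'
from h import *
d=bot.read_camera('side')
cv2.imwrite('pics/s5.png',cv2.resize(d['pixels'][150:270,170:300,::-1],None,fx=5,fy=5,interpolation=cv2.INTER_CUBIC))
E
```

```text
time: 8.0
tool_pos: [0.4602, 0.0435, 0.1088]
tcp_rot: [-0.394, 2.01, -2.01]
wrist_force: [0.4, 0.3, -0.9]
width: -0.001
```

View pics/s5.png

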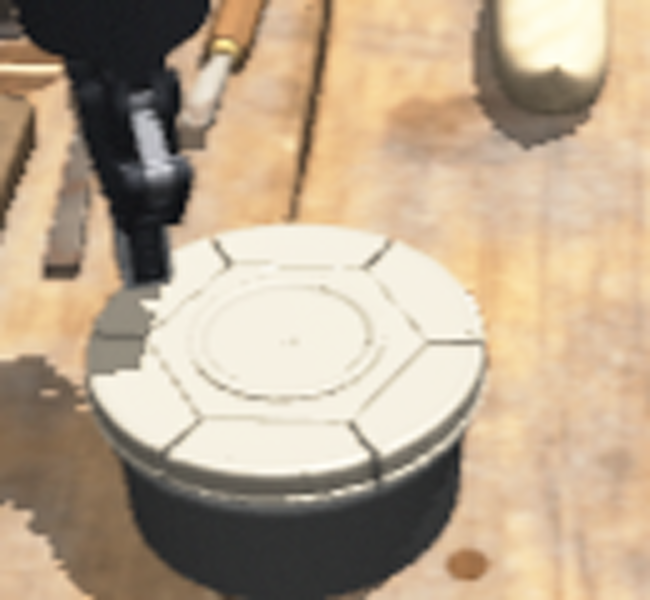

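All six sections now look level. I'll lift off and clear the view for a final check.

```bash
python3 -m jog '[[0,0,40,0,0],[0,0,90,0,0],[0,0,140,0,0],[0,-50,150,0,0],[0,-100,150,0,0],[0,-150,150,0,0],[0,-200,150,0,0],[0,-250,150,0,0],[0,-280,150,0,0],[0,-280,150,0,0]]'
python3 - <<'E'
from h import *
c=bot.read_camera('top');d=bot.read_camera('side')
a=cv2.resize(c['pixels'][190:270,250:332,::-1],(400,390),interpolation=cv2.INTER_CUBIC)
b=cv2.resize(d['pixels'][185:265,180:262,::-1],(400,390),interpolation=cv2.INTER_CUBIC)
cv2.imwrite('pics/f.png',np.hstack([a,b]))
E
```

```text
time: 9.3
tool_pos: [0.4595, -0.2383, 0.2591]
tcp_rot: [-0.391, 2.011, -2.012]
wrist_force: [-0.0, -0.1, -0.4]
width: -0.003
```

View pics/f.png

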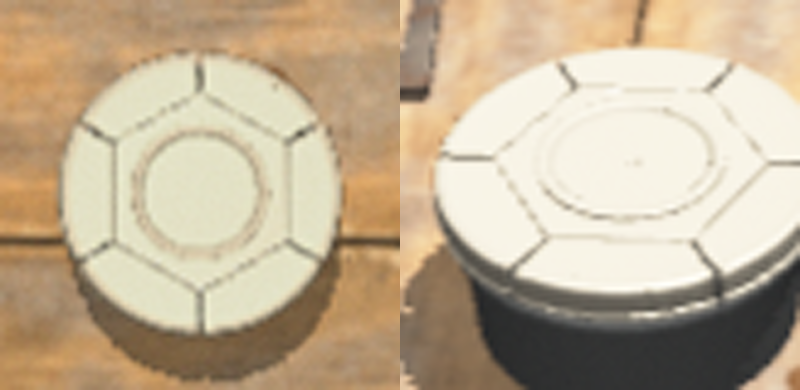

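Both views show six evenly lit sections with level slits and a round, continuous rim. The tub is still centred where it was, and the hand is clear of it. I'm handing in.

```bash
python3 -c "
from workcell import bot
print(bot.finish_job())"
```

```text
the job is handed in; nothing more can be done
None
```

All six rim sections looked shut when I handed the job in at about 9.4 s. Three had been standing proud, at about -30°, +30° and 150° from the world x axis. I pressed each one down with the closed fingertips, then took the hand up and away.

- **Lid:** the last top and side pictures show all six sections evenly lit with level slits. I judged this by eye, as there is no reading of the joint angles.
- **Tub and surroundings:** the tub shows no visible shift or tilt. I did not measure it again, and I did not check the bystanders separately. The fingers worked only over the lid.
- **Forces:** the highest wrist force at the end of a move was about 4 N, and it was near zero at the end. The click of each section falls inside a move, so its peak force was not read.
- **Off plan:** the first approach stopped about 50 mm short of its target. I saw this in the picture and corrected it before pressing.
- **Disagreement:** the automatic outline fit failed in the side view because the mask filled the crop. I used points read by hand from both views instead, and they agreed on the lid's centre to about 2 mm.

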